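# Put the optics cassettes away in their slotted holders

## Task

Put away the three black optics cassettes that stand on the blue mat: stand each one on edge in the slotted holder of its own length in the aluminium tray (short in the short one, medium in the medium, long in the long one), fully down on the slot's floor. Keep them upright all the way, set them down rather than dropping them, and leave the eyepiece, the objective and the bottle where they are.

Things in the scene. Friction and masses are not known exactly. Their poses are not given: they have to be found in the camera images.
- cassette_short: The short optics cassette, loose, on edge on the blue mat (3 mm thick): flat black block 50 mm long (its y), 20 thick (its x), 62 high, a round amber window in both faces; aluminium grip tab on the middle of its top edge, 12 mm thick (x), 36 long (y), 24 high (top at 86). About 130 g. Origin: centre of the underside, z up. Either face may point either way.
- cassette_medium: The medium optics cassette, loose, on edge on the blue mat (3 mm thick): flat black block 75 mm long (its y), 20 thick (its x), 62 high, a square window in both faces; aluminium grip tab on the middle of its top edge, 12 mm thick (x), 36 long (y), 24 high (top at 86). About 180 g. Origin: centre of the underside, z up. Either face may point either way.
- cassette_long: The long optics cassette, loose, on edge on the blue mat (3 mm thick): flat black block 100 mm long (its y), 20 thick (its x), 62 high, a wide rectangular window in both faces; aluminium grip tab on the middle of its top edge, 12 mm thick (x), 36 long (y), 24 high (top at 86). About 240 g. Origin: centre of the underside, z up. Either face may point either way.
- holder_short: The short slotted holder, grey, fixed in the aluminium tray: slot between two upright dividers, 66 mm long inside (its y; 74 outside), 32 wide (its x), flaring to about 42 at the mouth. Origin: centre of the underside (4 mm above the bench), z up; slot floor 5 mm above it, divider tops 35, end walls 20. The three holders are parallel, 75 mm apart along x, in any order.
- holder_medium: The medium slotted holder, grey, fixed in the aluminium tray: slot between two upright dividers, 91 mm long inside (its y; 99 outside), 32 wide (its x), flaring to about 42 at the mouth. Origin: centre of the underside (4 mm above the bench), z up; slot floor 5 mm above it, divider tops 35, end walls 20. The three holders are parallel, 75 mm apart along x, in any order.
- holder_long: The long slotted holder, grey, fixed in the aluminium tray: slot between two upright dividers, 116 mm long inside (its y; 124 outside), 32 wide (its x), flaring to about 42 at the mouth. Origin: centre of the underside (4 mm above the bench), z up; slot floor 5 mm above it, divider tops 35, end walls 20. The three holders are parallel, 75 mm apart along x, in any order.
- eyepiece: Bystander: black microscope eyepiece standing on the mat among the cassettes, 41 mm across, 49 mm high. Origin: centre of the underside, z up.
- objective: Bystander: steel microscope objective standing on the bench at the outer side of the mat or tray, 30 mm across, 49 mm high. Origin: centre of the underside, z up.
- bottle: Bystander: small amber bottle with a white cap, on the bench at the outer side of the mat or tray, 42 mm across, 95 mm high. Origin: centre of the underside, z up.
Not all that is in view belongs to the job. Leave any green or purple look-alike of the holder_medium alone.

How it is judged:
At the end, for the whole second after the job is handed in: Each cassette stands on the slot floor of the holder of its own length (origin 2 to 9 mm above the holder's), within 10 mm of centre across and 12 mm along the slot, upright within 7 degrees, in line within 14 degrees, released and at rest (below 20 mm/s) (x of cassette_short in the frame of holder_short between -0.01 and 0.01 m and y of cassette_short in the frame of holder_short between -0.012 and 0.012 m and z of cassette_short in the frame of holder_short between 0.002 and 0.009 m and angle between each of cassette_short, cassette_medium, cassette_long's own z axis and vertical below 0.12 rad and angle between the y axis of cassette_short and the y axis of holder_short, either way round below 0.25 rad and linear speed of each of cassette_short, cassette_medium, cassette_long below 0.02 m/s and x of cassette_medium in the frame of holder_medium between -0.01 and 0.01 m and y of cassette_medium in the frame of holder_medium between -0.012 and 0.012 m and z of cassette_medium in the frame of holder_medium between 0.002 and 0.009 m and angle between the y axis of cassette_medium and the y axis of holder_medium, either way round below 0.25 rad and x of cassette_long in the frame of holder_long between -0.01 and 0.01 m and y of cassette_long in the frame of holder_long between -0.012 and 0.012 m and z of cassette_long in the frame of holder_long between 0.002 and 0.009 m and angle between the y axis of cassette_long and the y axis of holder_long, either way round below 0.25 rad); the robot touches nothing.
It fails at once if a cassette is tipped more than 30 degrees from upright (angle between any of cassette_short, cassette_medium, cassette_long's own z axis and vertical above 0.52 rad).
It fails at once if a cassette is dropped: it falls freely by more than about 30 mm ((contact force between cassette_short and anything else below 0.05 N and linear speed of cassette_short above 0.75 m/s) or (contact force between cassette_medium and anything else below 0.05 N and linear speed of cassette_medium above 0.75 m/s) or (contact force between cassette_long and anything else below 0.05 N and linear speed of cassette_long above 0.75 m/s)).
It fails at once if the eyepiece, objective or bottle is moved by more than 25 mm (distance of any of eyepiece, objective, bottle from where it was at the start of the episode above 0.025 m).
It also fails if it takes over 88 s, if anything falls off the work surface, if the arm or the gripper's body presses on something with over 40 N, if the wrist force passes 120 N, or if a joint passes its speed limit or range.

## Robot

A 6-joint arm with a two-finger parallel gripper is mounted at the origin on the work surface. World frame = base frame: x ahead of the robot, y to its left, z up, the work surface at z = 0. Lengths are in m, angles in rad, forces in N, time in s.
With the tool pointing down it reaches from about 0.3 to 0.875 m from the base axis. Payload 6.4 kg.
Tool frame: the origin (TCP) lies on the centre line of the jaws, within the pads' length; the fingertips stand 25 mm ahead of it and the grasp point (between the pads) lies 6 mm ahead of it (ctrl.tips_ahead is the z of the fingertips in the tool frame, in m); z points along the fingers, x is the direction in which the jaws open and shut, and the axes are right-handed (so a half turn about z gives the same grasp; the last joint's range is limited). The gripper opens to 85 mm and grips with 20 to 120 N. Pads are 22 mm wide; open, the fingers measure 114 mm over their backs; the gripper's body (76 mm by 85 mm) begins 54 mm behind the grasp point. The pads swing forward as they close: fully open they stand 13 mm farther back than shut.
Start: joints at [1.053, 0.181, 1.607, -0, 1.354, -0.206], TCP at [0.176, 0.547, 0.256] pointing down, gripper open.
Joint ranges: [-2.99, 2.99], [-0.89, 2.07], [0.3, 2.58], [-1.14, 4.28], [0, 2.63], [-3.12, 3.12]. Speed limits (rad/s): [2.57, 2.57, 3.01, 3.14, 3.14, 3.14].

## Interface

Orientations are given as a unit quaternion [w, x, y, z].
In Python, from bench import ctrl gives the robot as it stands.
- The arm moves only by the shell command python3 -m pendant 'ROWS'. ROWS is JSON, a list that holds one entry, the list of rows, each a list of 7 numbers: the shift along the tool's x, y, z in m, then the turn, a rotation vector about the tool's x, y, z in rad, then the closure, from -1 (fully open) to 1 (shut). A call has 1 to 10 rows; each row shifts and turns the commanded pose from where the row before left it, along the tool's axes as they then stand; what a row does not reach is not made up. A row lasts 1/10 s, in which the tool goes at most 50 mm and 8.59 degrees, less where a joint would pass 70% of its speed; a pose out of reach is approached as far as the arm can. A call with a gripper value outside its range is refused whole. The fingers move at their own pace and stop on an object; the grip force is fixed at half the most. Time passes only in rows, so rows that do not move let the fingers close. It gives the time, the measured TCP pose, the force and the opening at its end, in the units of the state.
- ctrl.get_obs(): the state, without advancing time (a new reading comes with each control period).
- ctrl.camera(name): name is "side" or "top" or "wrist"; returns (picture, depth): 400x640x3 uint8, red, green, blue; 400x640 float32, m along the optical axis (not along the pixel's ray), 0 where there is no reading.
- ctrl.calibration(name): a dict with "fov_y" (degrees; the focal length in pixels is half the picture's height over the tangent of half this angle, whatever the lens; pixels are square), "cx", "cy" (the principal point, pixels), "camera_from_world" (4x4, takes a point from world to camera coordinates). Camera axes: x right, y down, z forward; pixel columns grow to the right and rows downward; lengths in m; the calibration is good to about 2 mm. The wrist camera is an equidistant fisheye: a pixel r from the principal point sees the ray r / f radians off the axis. A picture is of the moment at which its call begins: read the wrist's pose just before it. calibration takes no time and is no camera call; for the wrist camera it gives the pose at the moment of the call.
- ctrl.hand_in(): hands the job in, once; it reports no verdict.
The state is a dict: "time_s": time; "q": joint angles; "dq": joint speeds; "joint_efforts": joint torques, N m; "eef_pos": TCP position; "eef_rot": TCP orientation; "wrist_force": force on the tool from outside, world axes, zero at the start; "torque": the same for the moment, N m; "opening": opening from 0.0 (shut) to 1.0 (fully open).
Only numpy, scipy, OpenCV 4.12 (cv2) and the standard library are available. Lean on these libraries where they do the work, as an engineer would, in place of code of your own. Each camera call takes 0.05 s, during which the arm holds its last target.

## Working session

There is one attempt and no reset: what is moved stays moved. The work goes in short steps, Python scripts to look and compute and a shell command to move; the robot and the scene stay as the last step left them, time stands still between calls to the robot, and variables do not carry over. Pictures are saved under pics/ and viewed, and the job is handed in when it is done.

```bash
ls; mkdir -p pics; python3 - <<'E'
from bench import ctrl
import cv2
o=ctrl.get_obs();print(o)
for n in ("top","side","wrist"):
    c=ctrl.calibration(n);print(n,c)
    p,d=ctrl.camera(n);cv2.imwrite(f"pics/{n}0.png",p[:,:,::-1])
    import numpy as np;np.savez(f"pics/{n}0.npz",p=p,d=d,M=c["camera_from_world"],fov=c["fov_y"],cx=c["cx"],cy=c["cy"])
E
```

```text
pics
{'time_s': 0.0, 'q': array([ 1.05272482e+00,  1.81516175e-01,  1.60797145e+00, -1.31275879e-05,
        1.35379167e+00, -2.06280730e-01]), 'dq': array([-0.00241588,  0.00124033, -0.00013225, -0.00115256, -0.0004491 ,
       -0.00059269]), 'joint_efforts': array([-1.69969815e-03, -4.44874299e+01, -3.51335299e+01, -4.39744817e-04,
        9.05485213e-03, -2.12524935e-05]), 'eef_pos': array([0.17611806, 0.54685028, 0.25541576]), 'eef_rot': array([ 3.52195870e-04,  8.08319224e-01,  5.88743850e-01, -7.66284006e-04]), 'wrist_force': array([-0.42567229, -0.94939333, -0.15725217]), 'torque': array([ 0.041885  , -0.04448296, -0.02640043]), 'opening': 1.0034369613189034}
top {'fov_y': 43.6908188368411, 'cx': 320.0989093181647, 'cy': 196.75893941523927, 'camera_from_world': array([[ 0.016142  , -0.99982677, -0.0092659 ,  0.00793262],
       [-0.99457553, -0.01510346, -0.10291456,  0.46454358],
       [ 0.10275678,  0.01087689, -0.99464704,  1.30560008],
       [ 0.        ,  0.        ,  0.        ,  1.        ]])}
side {'fov_y': 43.54860060246816, 'cx': 330.2020670843805, 'cy': 194.20328978360314, 'camera_from_world': array([[ 0.81981909, -0.57256619, -0.00803819, -0.39469113],
       [-0.43764066, -0.61745214, -0.65362337,  0.21353044],
       [ 0.36927945,  0.53937076, -0.75677729,  1.06649802],
       [ 0.        ,  0.        ,  0.        ,  1.        ]])}
wrist {'fov_y': 65.70646984690485, 'cx': 324.1128132331264, 'cy': 201.93727018518402, 'camera_from_world': array([[ 0.30674971,  0.9517873 , -0.00235536, -0.57306527],
       [ 0.91115321, -0.29293664,  0.28980676, -0.0373114 ],
       [ 0.27514442, -0.09104424, -0.95708228,  0.38039313],
       [ 0.        ,  0.        ,  0.        ,  1.        ]])}
```

View pics/top0.png

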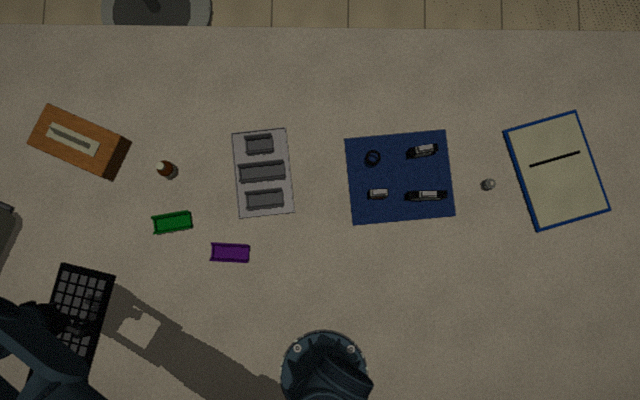

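View pics/side0.png

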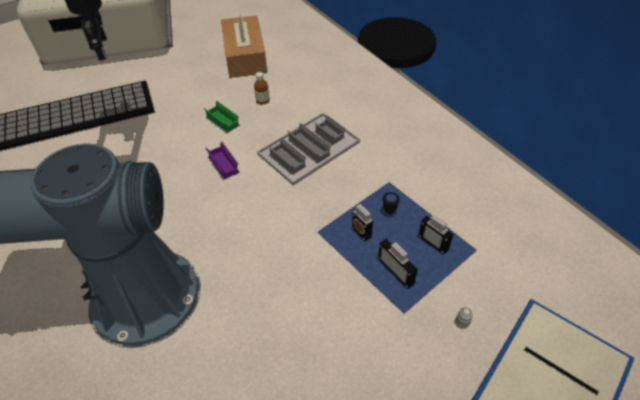

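View pics/wrist0.png

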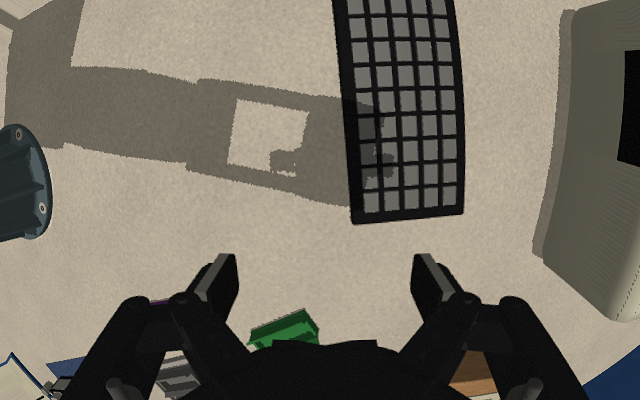

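The top view shows the tray at about (263,172), with holders short (259,145), long (262,171) and medium (265,199). On the mat are medium (423,150), short (377,194), long (427,195) and the eyepiece (372,157). I'll zoom in and measure.

```bash
cat > h.py <<'E'
import numpy as np,cv2
from bench import ctrl
def ray(c,uv):
    f=200/np.tan(np.radians(c["fov_y"])/2)
    M=c["camera_from_world"];R=M[:3,:3];o=-R.T@M[:3,3]
    d=np.array([(uv[0]-c["cx"])/f,(uv[1]-c["cy"])/f,1.]);return o,R.T@d
def onz(c,uv,z):
    o,d=ray(c,uv);return (o+d*(z-o[2])/d[2])
def cloud(c,dep):
    f=200/np.tan(np.radians(c["fov_y"])/2)
    v,u=np.mgrid[0:400,0:640]
    P=np.stack([(u-c["cx"])/f*dep,(v-c["cy"])/f*dep,dep],-1)
    M=c["camera_from_world"]
    return (P-M[:3,3])@M[:3,:3]
E
python3 - <<'E'
from h import *
c={"top":ctrl.calibration("top"),"side":ctrl.calibration("side")}
a=np.load("pics/top0.npz");p=a["p"];d=a["d"]
cv2.imwrite("pics/zt.png",cv2.resize(p[120:235,225:465,::-1],None,fx=3.3,fy=3.3,interpolation=cv2.INTER_CUBIC))
b=np.load("pics/side0.npz");q=b["p"]
cv2.imwrite("pics/zs.png",cv2.resize(q[100:310,250:480,::-1],None,fx=2.8,fy=2.8,interpolation=cv2.INTER_CUBIC))
X=cloud(c["top"],d)
np.set_printoptions(precision=4,suppress=True)
def comp(name,z0,z1,u0,u1,v0,v1,X):
    s=X[v0:v1,u0:u1];m=((s[...,2]>z0)&(s[...,2]<z1)).astype(np.uint8)
    n,l,st,ce=cv2.connectedComponentsWithStats(m)
    for i in range(1,n):
        if st[i,4]<8: continue
        P=s[l==i];r=cv2.minAreaRect(P[:,:2].astype(np.float32)*1000)
        print(name,"px",ce[i]+[u0,v0],"n",st[i,4],"zmed",np.median(P[:,2]),"mean",P.mean(0)[:2],"rect",np.round(r[0],1),np.round(r[1],1),round(r[2],1))
comp("mat>30",.035,.2,345,455,130,224,X)
comp("tab",.078,.2,345,455,130,224,X)
comp("tray>25",.025,.2,232,295,126,220,X)
print("mat z",np.median(X[200:220,355:365,2]), "bench",np.median(X[230:240,300:340,2]))
Xs=cloud(c["side"],b["d"])
comp("sidetab",.08,.2,320,475,180,310,Xs)
comp("sidetray",.028,.2,258,360,110,182,Xs)
E
```

```text
mat>30 px [423.1408 149.4261] n 284 zmed 0.06476848185542801 mean [ 0.5875 -0.251 ] rect [ 590.1 -254.2] [21.1 76.7] 10.6
mat>30 px [372.873  157.1508] n 126 zmed 0.05070993568411443 mean [ 0.5685 -0.1222] rect [ 568.9 -122.5] [39.2 37.4] 1.0
mat>30 px [378.4693 192.7095] n 179 zmed 0.06751075096889016 mean [ 0.4721 -0.135 ] rect [ 474.1 -136.7] [21.3 50.2] 4.6
mat>30 px [426.8524 194.3008] n 359 zmed 0.06428045309056521 mean [ 0.4705 -0.2601] rect [ 471.7 -262.5] [21.3 99.9] 1.1
tab px [425.6575 146.7808] n 73 zmed 0.08760016782974589 mean [ 0.5905 -0.2535] rect [ 591.2 -253.2] [13.  35.8] 9.0
tab px [379.4058 190.971 ] n 69 zmed 0.08801186900526664 mean [ 0.4748 -0.1357] rect [ 474.7 -135.8] [11.  33.2] 0.3
tab px [429.0972 192.9583] n 72 zmed 0.08797891862572568 mean [ 0.4717 -0.2616] rect [ 471.7 -261.8] [35.7 11. ] 90.0
tray>25 px [257.5897 135.4274] n 117 zmed 0.03390373717510597 mean [0.6261 0.1854] rect [626.8 185.6] [10.6 74. ] 7.6
tray>25 px [260.2027 149.9865] n 74 zmed 0.03562540518392117 mean [0.5864 0.1771] rect [587.  179.3] [12.6 73.1] 10.8
tray>25 px [260.5761 162.78
[... 886 characters left out ...]
56 123.3556] n 90 zmed 0.032656548360807044 mean [0.6258 0.1814] rect [625.3 182.4] [11.9 79.6] 6.1
sidetray px [314.7467 135.82  ] n 150 zmed 0.03260955019784331 mean [0.5517 0.1729] rect [552.1 174.7] [ 12.3 124.4] 7.2
sidetray px [323.7551 129.7755] n 49 zmed 0.03477314856799951 mean [0.5843 0.1775] rect [584.2 177.8] [ 6.8 75.1] 8.1
sidetray px [302.6957 142.7536] n 69 zmed 0.035453596721477174 mean [0.5097 0.167 ] rect [509.  168.2] [  7.8 125.3] 6.3
sidetray px [293.1333 149.0667] n 120 zmed 0.03366499310907603 mean [0.4773 0.1628] rect [476.4 165. ] [ 13.9 103.4] 5.0
sidetray px [281.1091 156.9091] n 55 zmed 0.03540631226560918 mean [0.436  0.1548] rect [435.3 159.3] [  7.3 102. ] 9.1
```

View pics/zt.png

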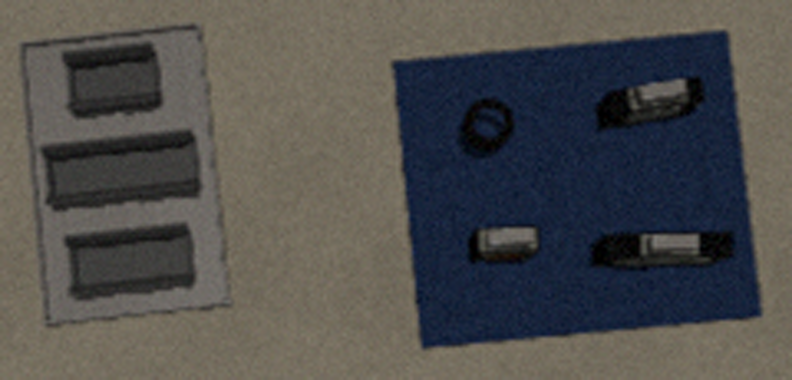

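View pics/zs.png

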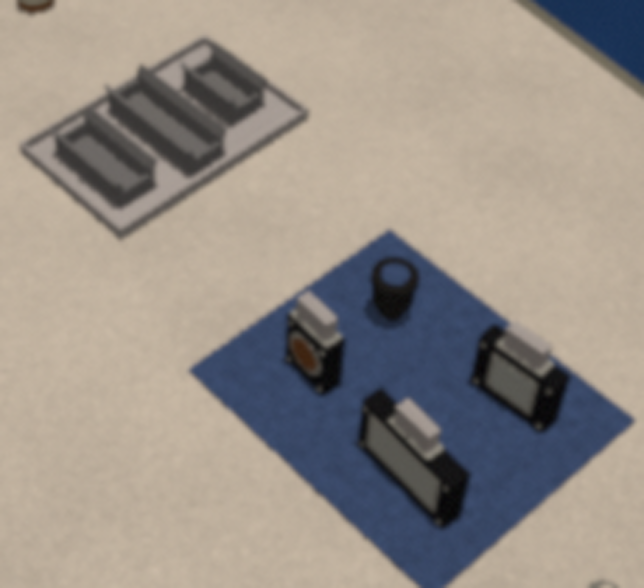

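```bash
cat >> h.py <<'E'
from scipy.spatial.transform import Rotation as Ro
def go(t,yaw):
    o=ctrl.get_obs();w=o["eef_rot"];R=Ro.from_quat([w[1],w[2],w[3],w[0]])
    a=np.radians(yaw);T=np.array([[np.cos(a),np.sin(a),0],[np.sin(a),-np.cos(a),0],[0,0,-1]])
    m=R.as_matrix()
    print("t",round(o["time_s"],2),"pos",o["eef_pos"].round(4),"yaw",round(np.degrees(np.arctan2(m[1,0],m[0,0])),1),"open",round(o["opening"],3),"F",o["wrist_force"].round(1),"q",o["q"].round(2))
    print(" shift in present tool axes",(m.T@(np.array(t)-o["eef_pos"])).round(4),"in target axes",(T.T@(np.array(t)-o["eef_pos"])).round(4),"turn",(R.inv()*Ro.from_matrix(T)).as_rotvec().round(4))
E
python3 -c "
from h import *
print(ctrl.tips_ahead)
go([.4745,-.1365,.2],3)"
```

```text
0.025
t 0.15 pos [0.1762 0.5469 0.2556] yaw 72.1 open 1.001 F [ 0.  -0.1  0.2] q [ 1.05  0.18  1.61 -0.    1.35 -0.21]
 shift in present tool axes [-0.5589  0.4936  0.0562] in target axes [0.2622 0.6981 0.0556] turn [6.0000e-04 1.3000e-03 1.2067e+00]
```

```bash
python3 -m pendant '[[[0,0,0,0,0,0.12,0.2],[0,0,0,0,0,0.12,0.2],[0,0,0,0,0,0.12,0.2],[0,0,0,0,0,0.12,0.2],[0,0,0,0,0,0.12,0.2],[0,0,0,0,0,0.12,0.2],[0,0,0,0,0,0.12,0.2],[0,0,0,0,0,0.12,0.2],[0,0,0,0,0,0.12,0.2],[0,0,0,0,0,0.12,0.2]]]'; python3 -c "
from h import *
go([.4745,-.1365,.2],3)"
```

```text
time_s: 1.15
eef_pos: [0.1763, 0.5471, 0.2559]
eef_rot: [0.0, 1.0, 0.027, -0.0]
wrist_force: [0.3, 0.4, -0.2]
opening: 0.404
t 1.15 pos [0.1763 0.5471 0.2559] yaw 3.1 open 0.404 F [ 0.3  0.4 -0.2] q [1.05 0.18 1.61 0.   1.35 1.  ]
 shift in present tool axes [0.2609 0.6987 0.0562] in target axes [0.2621 0.6983 0.0559] turn [0.0006 0.0004 0.0017]
```

```bash
python3 -m pendant '[[[0.013,0.035,0,0,0,0,0.2],[0.013,0.035,0,0,0,0,0.2],[0.013,0.035,0,0,0,0,0.2],[0.013,0.035,0,0,0,0,0.2],[0.013,0.035,0,0,0,0,0.2],[0.013,0.035,0,0,0,0,0.2],[0.013,0.035,0,0,0,0,0.2],[0.013,0.035,0,0,0,0,0.2],[0.013,0.035,0,0,0,0,0.2],[0.013,0.035,0,0,0,0,0.2]]]'; python3 -m pendant '[[[0.013,0.035,0,0,0,0,0.2],[0.013,0.035,0,0,0,0,0.2],[0.013,0.035,0,0,0,0,0.2],[0.013,0.035,0,0,0,0,0.2],[0.013,0.035,0,0,0,0,0.2],[0.013,0.035,0,0,0,0,0.2],[0.013,0.035,0,0,0,0,0.2],[0.013,0.035,0,0,0,0,0.2],[0.013,0.035,0,0,0,0,0.2],[0,0,0,0,0,0,0.2]]]'; python3 -c "
from h import *
go([.4745,-.1365,.2],3)"
```

```text
time_s: 2.15
eef_pos: [0.327, 0.2042, 0.2563]
eef_rot: [-0.0, 1.0, 0.03, 0.0]
wrist_force: [1.1, 1.4, 0.3]
opening: 0.402
time_s: 3.15
eef_pos: [0.4633, -0.1056, 0.2561]
eef_rot: [0.001, 1.0, 0.028, 0.0]
wrist_force: [-0.0, 0.3, 0.4]
opening: 0.4
t 3.15 pos [ 0.4633 -0.1056  0.2561] yaw 3.2 open 0.4 F [-0.   0.3  0.4] q [-0.47 -0.05  1.85 -0.    1.34 -0.53]
 shift in present tool axes [0.0095 0.0314 0.0562] in target axes [0.0096 0.0314 0.0561] turn [ 0.0012 -0.0003  0.0027]
```

```bash
python3 -m pendant '[[[0.0095,0.0315,0,0,0,0,0.2],[0,0,0.028,0,0,0,0.2],[0,0,0.028,0,0,0,0.2],[0,0,0,0,0,0,0.2]]]'; python3 - <<'E'
from h import *
go([.4745,-.1365,.093],3)
p,d=ctrl.camera("wrist");cv2.imwrite("pics/w1.png",p[:,:,::-1])
p,d=ctrl.camera("side");cv2.imwrite("pics/s1.png",cv2.resize(p[100:330,220:540,::-1],None,fx=2.5,fy=2.5,interpolation=cv2.INTER_CUBIC))
E
```

```text
time_s: 3.55
eef_pos: [0.4707, -0.131, 0.1964]
eef_rot: [-0.002, 1.0, 0.029, -0.004]
wrist_force: [0.2, 0.5, -0.1]
opening: 0.406
t 3.55 pos [ 0.4707 -0.131   0.1964] yaw 3.4 open 0.406 F [ 0.2  0.5 -0.1] q [-0.51  0.06  1.87  0.    1.22 -0.57]
 shift in present tool axes [0.0042 0.0062 0.1034] in target axes [0.0035 0.0057 0.1034] turn [-0.0047  0.007   0.0065]
```

View pics/w1.png

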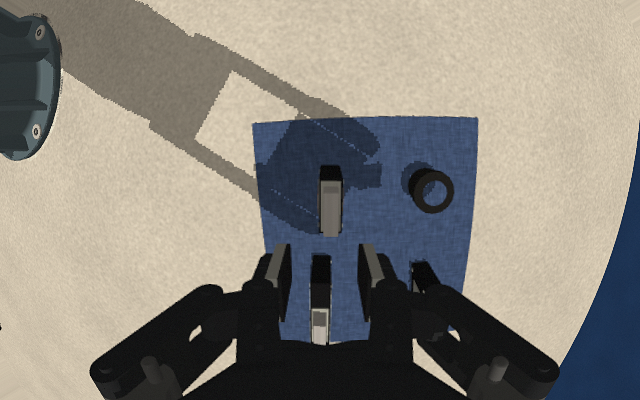

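View pics/s1.png

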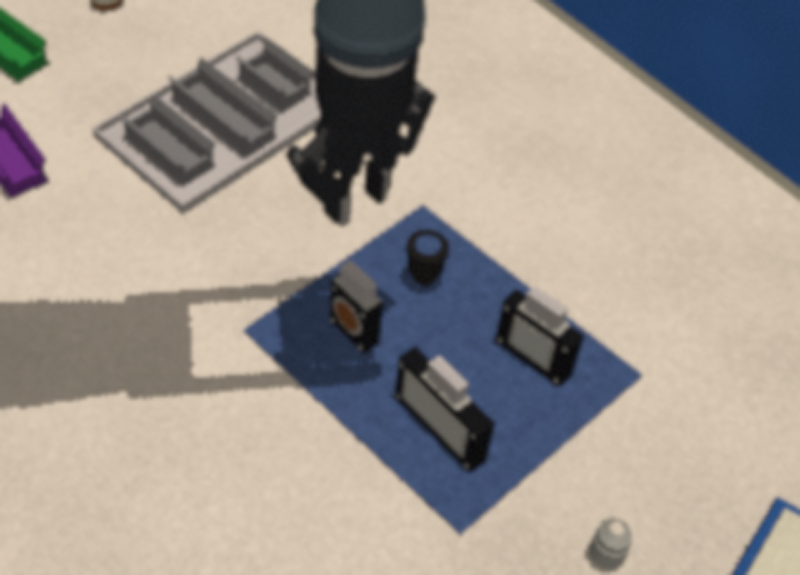

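```bash
cat >> h.py <<'E'
def projw(c,P):
    M=c["camera_from_world"];q=M[:3,:3]@np.array(P)+M[:3,3];f=200/np.tan(np.radians(c["fov_y"])/2)
    th=np.arctan2(np.hypot(q[0],q[1]),q[2]);n=np.hypot(q[0],q[1]);return [c["cx"]+f*th*q[0]/n,c["cy"]+f*th*q[1]/n]
def unw(c,uv,z):
    M=c["camera_from_world"];f=200/np.tan(np.radians(c["fov_y"])/2)
    r=np.array([uv[0]-c["cx"],uv[1]-c["cy"]]);n=np.linalg.norm(r);th=n/f
    d=M[:3,:3].T@np.array([r[0]/n*np.sin(th),r[1]/n*np.sin(th),np.cos(th)]);o=-M[:3,:3].T@M[:3,3]
    return o+d*(z-o[2])/d[2]
E
python3 - <<'E'
from h import *
np.set_printoptions(precision=4,suppress=True)
go([.4745,-.1365,.093],3)
c=ctrl.calibration("wrist")
print(projw(c,[.4745,-.1365,.089]),projw(c,[.4717,-.262,.089]))
for uv in ([322,236],[339,236],[340,181],[321,181],[313,308],[330,308]): print(unw(c,uv,.089))
E
```

```text
t 3.65 pos [ 0.4731 -0.1322  0.2003] yaw 3.4 open 0.4 F [-0.3 -0.8 -0. ] q [-0.51  0.05  1.87  0.    1.22 -0.57]
 shift in present tool axes [0.0012 0.0045 0.1073] in target axes [0.0011 0.0044 0.1073] turn [-0.0009  0.0012  0.0071]
[np.float64(326.7880454863733), np.float64(211.97017877601343)] [np.float64(315.59695928716656), np.float64(334.9713225672755)]
[ 0.4719 -0.1571  0.089 ]
[ 0.4856 -0.1563  0.089 ]
[ 0.483  -0.1111  0.089 ]
[ 0.4686 -0.112   0.089 ]
[ 0.4679 -0.2291  0.089 ]
[ 0.4832 -0.2281  0.089 ]
```

```bash
python3 -m pendant '[[[0.002,0.0045,0.02,0,0,0.007,0.2],[0,0,0.02,0,0,0,0.2],[0,0,0.02,0,0,0,0.2],[0,0,0.015,0,0,0,0.2],[0,0,0,0,0,0,0.2],[0,0,0,0,0,0,0.2]]]'; python3 - <<'E'
from h import *
go([.4755,-.1365,.093],3)
p,d=ctrl.camera("wrist");cv2.imwrite("pics/w2.png",p[:,:,::-1])
E
```

```text
time_s: 4.25
eef_pos: [0.4767, -0.1374, 0.1269]
eef_rot: [0.0, 1.0, 0.026, 0.001]
wrist_force: [-0.0, 0.0, 1.1]
opening: 0.398
t 4.25 pos [ 0.4767 -0.1374  0.1269] yaw 3.0 open 0.398 F [-0.   0.   1.1] q [-0.52  0.17  1.91  0.    1.06 -0.57]
 shift in present tool axes [-0.0012 -0.001   0.0339] in target axes [-0.0011 -0.001   0.0339] turn [ 0.001  -0.0016  0.0001]
```

View pics/w2.png

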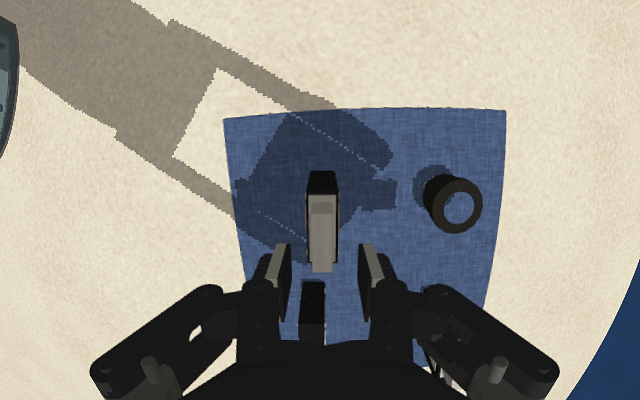

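```bash
python3 -m pendant '[[[0,0,0.012,0,0,0,0.2],[0,0,0.012,0,0,0,0.2],[0,0,0.01,0,0,0,0.2],[0,0,0,0,0,0,0.2],[0,0,0,0,0,0,0.2],[0,0,0,0,0,0,0.2]]]'; python3 - <<'E'
from h import *
go([.4755,-.1365,.093],3)
p,d=ctrl.camera("wrist");cv2.imwrite("pics/w3.png",p[:,:,::-1])
c=ctrl.calibration("wrist");print(projw(c,[.4767,-.1374,.089]),projw(c,[.4767,-.1374,.068]))
E
```

```text
time_s: 4.9
eef_pos: [0.476, -0.1374, 0.0915]
eef_rot: [0.0, 1.0, 0.026, 0.0]
wrist_force: [0.1, 0.4, -0.2]
opening: 0.406
t 4.9 pos [ 0.476  -0.1374  0.0915] yaw 3.0 open 0.406 F [ 0.1  0.4 -0.2] q [-0.52  0.23  1.93  0.    0.99 -0.57]
 shift in present tool axes [-0.0004 -0.0009 -0.0015] in target axes [-0.0004 -0.0009 -0.0015] turn [ 0.0001 -0.0002 -0.0004]
[np.float64(327.24732913697903), np.float64(279.8350531595779)] [np.float64(326.86874690965846), np.float64(258.6136076971133)]
```

View pics/w3.png

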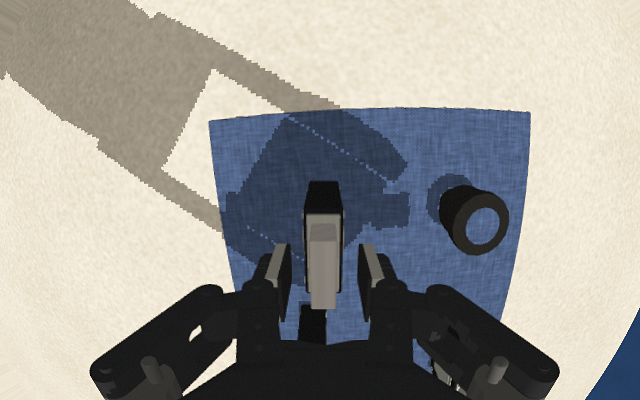

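```bash
python3 -m pendant '[[[0,0,-0.001,0,0,0,1],[0,0,0,0,0,0,1],[0,0,0,0,0,0,1],[0,0,0,0,0,0,1],[0,0,0,0,0,0,1],[0,0,0,0,0,0,1]]]'; python3 -m pendant '[[[0,0,-0.005,0,0,0,1],[0,0,-0.01,0,0,0,1],[0,0,-0.015,0,0,0,1],[0,0,0,0,0,0,1],[0,0,0,0,0,0,1]]]'; python3 - <<'E'
from h import *
go([.6068,.182,.21],7)
p,d=ctrl.camera("wrist");cv2.imwrite("pics/w4.png",p[:,:,::-1])
E
```

```text
time_s: 5.55
eef_pos: [0.4762, -0.1375, 0.0929]
eef_rot: [0.0, 1.0, 0.026, 0.0]
wrist_force: [-1.0, 0.7, 4.9]
opening: 0.123
time_s: 6.05
eef_pos: [0.476, -0.1373, 0.1226]
eef_rot: [0.0, 1.0, 0.026, 0.0]
wrist_force: [0.1, -0.9, -1.4]
opening: 0.126
t 6.05 pos [ 0.476  -0.1373  0.1226] yaw 3.0 open 0.126 F [ 0.1 -0.9 -1.4] q [-0.52  0.17  1.91  0.    1.05 -0.57]
 shift in present tool axes [ 0.1473 -0.312  -0.0874] in target axes [ 0.1688 -0.301  -0.0874] turn [ 0.0006 -0.0008 -0.0702]
```

View pics/w4.png

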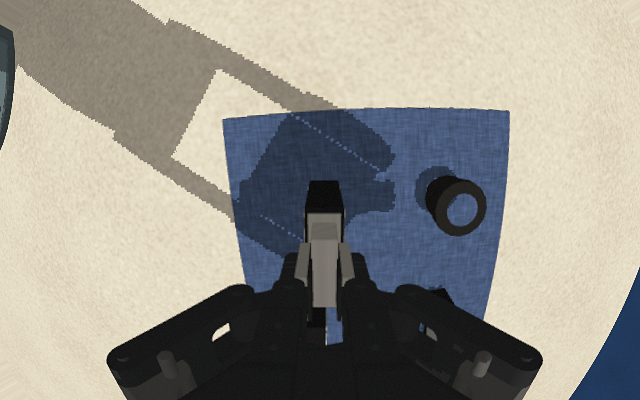

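```bash
python3 -m pendant '[[[0,0,-0.02,0,0,-0.035,1],[0,0,-0.03,0,0,-0.035,1],[0,0,-0.027,0,0,0,1],[0,-0.01,-0.01,0,0,0,1],[0,0,0,0,0,0,1]]]'; python3 -m pendant '[[[0.01,-0.016,0,0,0,0,1],[0.017,-0.03,0,0,0,0,1],[0.017,-0.03,0,0,0,0,1],[0.017,-0.03,0,0,0,0,1],[0.017,-0.03,0,0,0,0,1],[0.017,-0.03,0,0,0,0,1],[0.017,-0.03,0,0,0,0,1],[0.017,-0.03,0,0,0,0,1],[0.017,-0.03,0,0,0,0,1],[0.017,-0.03,0,0,0,0,1]]]';python3 -m pendant '[[[0.003,-0.006,0,0,0,0,1],[0,0,0,0,0,0,1],[0,0,0,0,0,0,1]]]'; python3 - <<'E'
from h import *
go([.6068,.182,.21],7)
E
```

```text
time_s: 6.6
eef_pos: [0.4748, -0.1264, 0.2099]
eef_rot: [0.0, 0.998, 0.061, 0.001]
wrist_force: [0.6, 0.1, -2.0]
opening: 0.128
time_s: 7.6
eef_pos: [0.6005, 0.1779, 0.2063]
eef_rot: [0.0, 0.998, 0.061, -0.002]
wrist_force: [1.1, 0.5, -0.2]
opening: 0.123
time_s: 7.9
eef_pos: [0.6027, 0.182, 0.2076]
eef_rot: [0.0, 0.998, 0.061, -0.001]
wrist_force: [0.5, 0.5, -0.7]
opening: 0.125
t 7.9 pos [0.6027 0.182  0.2076] yaw 7.0 open 0.125 F [ 0.5  0.5 -0.7] q [ 0.11  0.35  1.5  -0.    1.29 -0.02]
 shift in present tool axes [ 0.004   0.0005 -0.0024] in target axes [ 0.004   0.0005 -0.0024] turn [ 0.0005  0.0029 -0.0001]
```

```bash
python3 -m pendant '[[[0.004,0.001,0.02,0,0,0,1],[0,0,0.025,0,0,0,1],[0,0,0.022,0,0,0,1],[0,0,0,0,0,0,1],[0,0,0,0,0,0,1],[0,0,0,0,0,0,1]]]'; python3 - <<'E'
from h import *
go([.6065,.1815,.099],7)
p,d=ctrl.camera("wrist");cv2.imwrite("pics/w5.png",p[:,:,::-1])
p,d=ctrl.camera("side");cv2.imwrite("pics/s5.png",cv2.resize(p[60:200,230:430,::-1],None,fx=4,fy=4,interpolation=cv2.INTER_CUBIC))
c=ctrl.calibration("wrist");
E
```

```text
time_s: 8.5
eef_pos: [0.6088, 0.1817, 0.1439]
eef_rot: [0.0, 0.998, 0.061, 0.001]
wrist_force: [-0.0, 0.3, -1.6]
opening: 0.129
t 8.5 pos [0.6088 0.1817 0.1439] yaw 6.9 open 0.129 F [-0.   0.3 -1.6] q [ 0.1   0.42  1.54 -0.    1.18 -0.02]
 shift in present tool axes [-0.0024 -0.0001  0.0449] in target axes [-0.0023 -0.0001  0.0449] turn [ 0.0002 -0.0024 -0.0009]
```

View pics/w5.png

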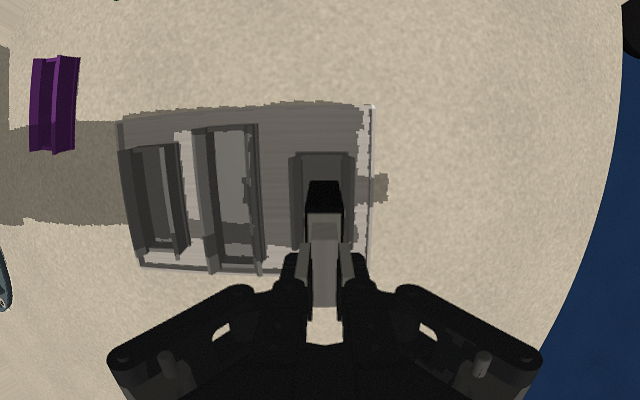

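View pics/s5.png

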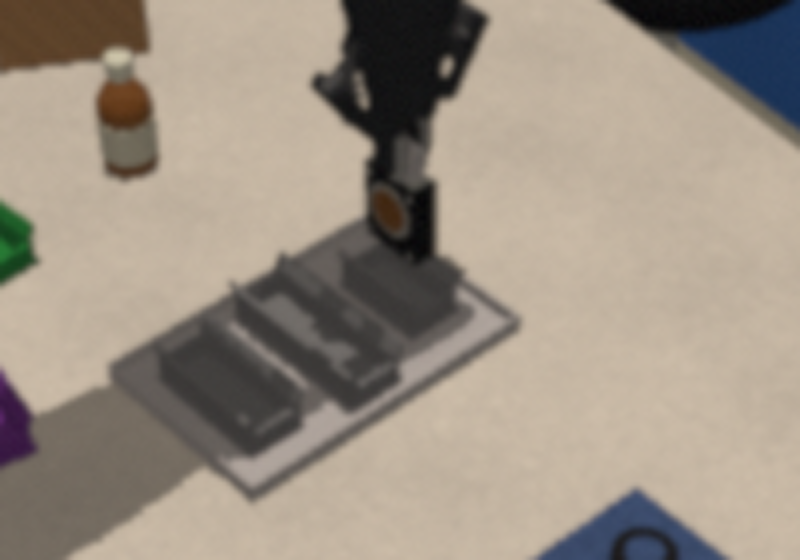

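```bash
python3 - <<'E'
from h import *
np.set_printoptions(precision=4,suppress=True)
c=ctrl.calibration("wrist")
for uv in ([290,157],[356,153],[291,245],[355,243]): print(uv,unw(c,uv,.039))
print(projw(c,[.6065,.182,.039]),projw(c,[.6088,.1817,.054]))
E
```

```text
[290, 157] [0.5788 0.2185 0.039 ]
[356, 153] [0.6261 0.2272 0.039 ]
[291, 245] [0.5858 0.1489 0.039 ]
[355, 243] [0.636  0.1567 0.039 ]
[np.float64(321.7565649674552), np.float64(208.7130108766349)] [np.float64(324.8086407609477), np.float64(216.04123381996482)]
```

```bash
python3 -m pendant '[[[-0.0018,-0.001,0.01,0,0,0,1],[0,0,0.01,0,0,0,1],[0,0,0.01,0,0,0,1],[0,0,0.008,0,0,0,1],[0,0,0,0,0,0,1],[0,0,0,0,0,0,1],[0,0,0,0,0,0,1]]]'; python3 - <<'E'
from h import *
go([.607,.183,.099],7)
p,d=ctrl.camera("side");cv2.imwrite("pics/s6.png",cv2.resize(p[60:200,230:430,::-1],None,fx=4,fy=4,interpolation=cv2.INTER_CUBIC))
E
```

```text
time_s: 9.3
eef_pos: [0.6063, 0.183, 0.1046]
eef_rot: [-0.0, 0.998, 0.061, 0.0]
wrist_force: [-1.0, -0.4, -0.8]
opening: 0.125
t 9.3 pos [0.6063 0.183  0.1046] yaw 7.0 open 0.125 F [-1.  -0.4 -0.8] q [ 0.11  0.47  1.56  0.    1.11 -0.02]
 shift in present tool axes [0.0006 0.0001 0.0056] in target axes [0.0006 0.0001 0.0056] turn [-0.     -0.0007 -0.0002]
```

View pics/s6.png

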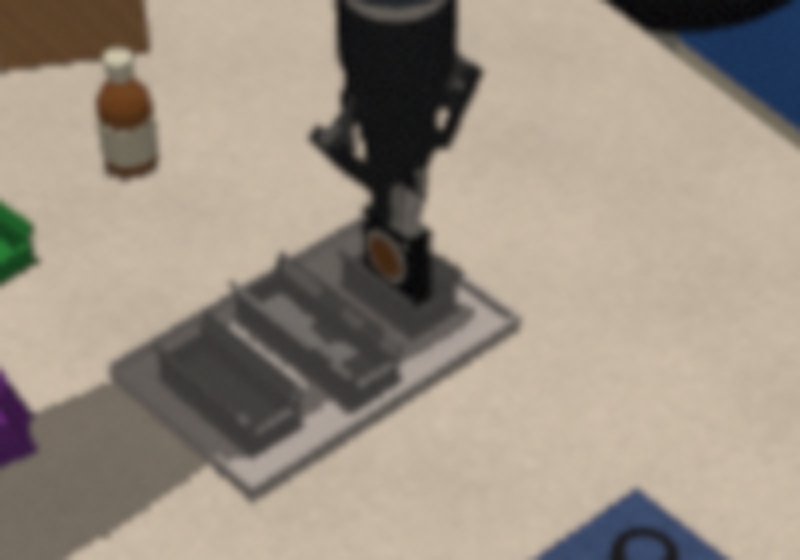

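```bash
python3 -m pendant '[[[0,0,0.003,0,0,0,1],[0,0,0.002,0,0,0,1],[0,0,0,0,0,0,1],[0,0,0,0,0,0,1]]]'; python3 -m pendant '[[[0,0,0.001,0,0,0,1],[0,0,0,0,0,0,1],[0,0,0,0,0,0,1]]]'
```

```text
time_s: 9.75
eef_pos: [0.6059, 0.183, 0.0992]
eef_rot: [0.0, 0.998, 0.061, -0.0]
wrist_force: [-0.0, 0.4, -1.8]
opening: 0.125
time_s: 10.05
eef_pos: [0.6062, 0.183, 0.099]
eef_rot: [-0.0, 0.998, 0.061, 0.0]
wrist_force: [-1.6, -0.3, 5.4]
opening: 0.123
```

```bash
python3 -m pendant '[[[0,0,0,0,0,0,0.2],[0,0,0,0,0,0,0.2],[0,0,0,0,0,0,0.2],[0,0,0,0,0,0,0.2],[0,0,-0.01,0,0,0,0.2],[0,0,-0.02,0,0,0,0.2],[0,0,-0.03,0,0,0,0.2],[0,0,-0.045,0,0,0.035,0.2],[0,0,0,0,0,0.035,0.2]]]'; python3 - <<'E'
from h import *
go([.473,-.2625,.2],3)
p,d=ctrl.camera("side");cv2.imwrite("pics/s7.png",cv2.resize(p[60:200,230:430,::-1],None,fx=4,fy=4,interpolation=cv2.INTER_CUBIC))
E
```

```text
time_s: 10.95
eef_pos: [0.6099, 0.1835, 0.2118]
eef_rot: [-0.001, 1.0, 0.025, 0.006]
wrist_force: [0.3, -0.0, 1.9]
opening: 0.4
t 10.95 pos [0.6099 0.1835 0.2118] yaw 2.9 open 0.4 F [ 0.3 -0.   1.9] q [0.11 0.35 1.49 0.   1.29 0.06]
 shift in present tool axes [-0.1595  0.4385  0.0094] in target axes [-0.1601  0.4383  0.0118] turn [-0.0007 -0.0127 -0.0016]
```

View pics/s7.png

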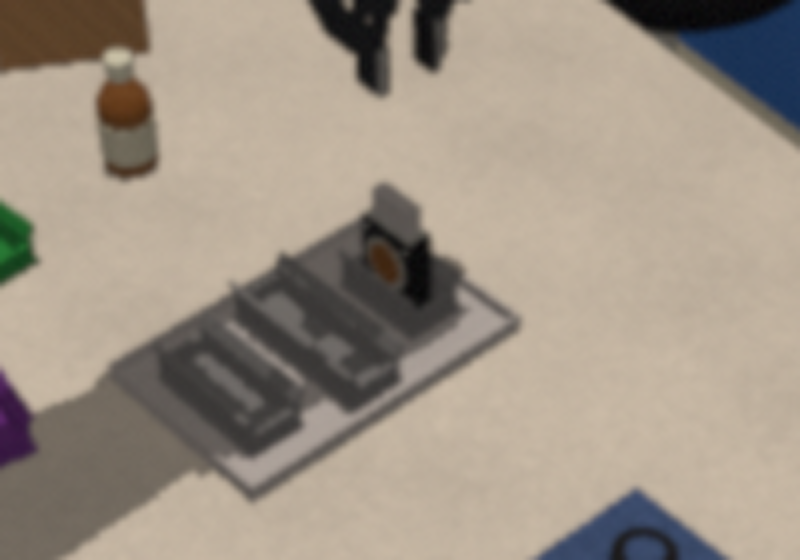

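The short cassette stands in its slot at about (395,255). Next is the long one.

```bash
python3 -m pendant '[[[-0.013,0.036,0,0,0,0,0.2],[-0.013,0.036,0,0,0,0,0.2],[-0.013,0.036,0,0,0,0,0.2],[-0.013,0.036,0,0,0,0,0.2],[-0.013,0.036,0,0,0,0,0.2],[-0.013,0.036,0,0,0,0,0.2],[-0.013,0.036,0,0,0,0,0.2],[-0.013,0.036,0,0,0,0,0.2],[-0.013,0.036,0,0,0,0,0.2],[-0.013,0.036,0,0,0,0,0.2]]]'; python3 -m pendant '[[[-0.013,0.036,0,0,0,0,0.2],[-0.013,0.036,0,0,0,0,0.2],[0,0,0,0,0,0,0.2],[0,0,0,0,0,0,0.2],[0,0,0,0,0,0,0.2]]]'; python3 - <<'E'
from h import *
np.set_printoptions(precision=4,suppress=True)
go([.473,-.2625,.125],3)
c=ctrl.calibration("wrist")
p,d=ctrl.camera("wrist");cv2.imwrite("pics/w8.png",p[:,:,::-1]);
print(projw(c,[.473,-.2625,.089]))
E
```

```text
time_s: 12.0
eef_pos: [0.4938, -0.1844, 0.203]
eef_rot: [-0.0, 1.0, 0.026, -0.0]
wrist_force: [0.6, 0.8, -0.5]
opening: 0.403
time_s: 12.5
eef_pos: [0.4726, -0.2555, 0.2029]
eef_rot: [-0.001, 1.0, 0.026, -0.0]
wrist_force: [-0.7, 0.5, 0.1]
opening: 0.405
t 12.5 pos [ 0.4726 -0.2555  0.2029] yaw 3.0 open 0.405 F [-0.7  0.5  0.1] q [-0.72  0.15  1.75  0.    1.24 -0.77]
 shift in present tool axes [0.0001 0.0071 0.0779] in target axes [0.0001 0.007  0.0779] turn [-0.0011  0.0006  0.0004]
[np.float64(325.3048192939148), np.float64(214.0655611280021)]
```

View pics/w8.png

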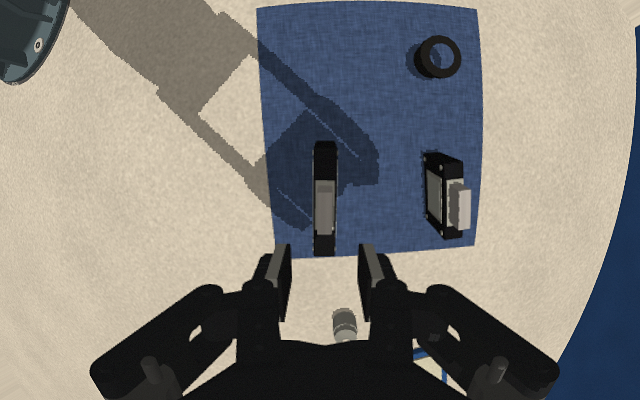

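The long cassette's tab is centred at about (325,213), which matches the projected estimate. I'll descend.

```bash
python3 -m pendant '[[[0,0.007,0.02,0,0,0,0.2],[0,0,0.025,0,0,0,0.2],[0,0,0.025,0,0,0,0.2],[0,0,0.015,0,0,0,0.2],[0,0,0,0,0,0,0.2],[0,0,0,0,0,0,0.2]]]'; python3 - <<'E'
from h import *
np.set_printoptions(precision=4,suppress=True)
go([.473,-.2625,.0925],3)
c=ctrl.calibration("wrist")
p,d=ctrl.camera("wrist");cv2.imwrite("pics/w9.png",p[:,:,::-1]);
print(projw(c,[.473,-.2625,.089]))
E
```

```text
time_s: 13.15
eef_pos: [0.4734, -0.2626, 0.1185]
eef_rot: [-0.0, 1.0, 0.027, -0.0]
wrist_force: [0.4, 0.8, -0.3]
opening: 0.4
t 13.15 pos [ 0.4734 -0.2626  0.1185] yaw 3.1 open 0.4 F [ 0.4  0.8 -0.3] q [-0.73  0.27  1.8   0.    1.07 -0.78]
 shift in present tool axes [-0.0004 -0.0002  0.026 ] in target axes [-0.0004 -0.0002  0.026 ] turn [-0.0003  0.0002  0.0012]
[np.float64(324.8499174333458), np.float64(253.21750134404522)]
```

View pics/w9.png

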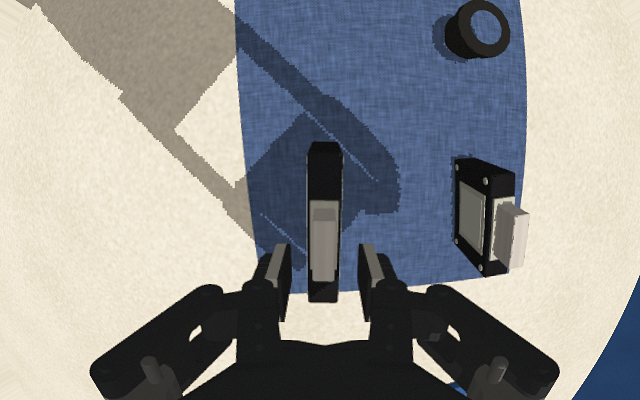

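```bash
python3 -m pendant '[[[0,0,0.01,0,0,0,0.2],[0,0,0.01,0,0,0,0.2],[0,0,0.005,0,0,0,0.2],[0,0,0,0,0,0,0.2],[0,0,0,0,0,0,0.2]]]';python3 -m pendant '[[[0,0,0,0,0,0,1],[0,0,0,0,0,0,1],[0,0,0,0,0,0,1],[0,0,0,0,0,0,1],[0,0,0,0,0,0,1],[0,0,0,0,0,0,1]]]'; python3 -m pendant '[[[0,0,-0.005,0,0,0,1],[0,0,-0.015,0,0,0,1],[0,0,-0.025,0,0,-0.035,1],[0,0,-0.03,0,0,-0.035,1],[0,0,-0.025,0,0,0,1],[0,0,-0.01,0,0,0,1],[0,0,0,0,0,0,1],[0,0,0,0,0,0,1]]]'; python3 - <<'E'
from h import *
go([.532,.173,.21],7)
p,d=ctrl.camera("wrist");cv2.imwrite("pics/w10.png",p[:,:,::-1])
E
```

```text
time_s: 13.7
eef_pos: [0.4729, -0.2635, 0.0931]
eef_rot: [-0.0, 1.0, 0.026, -0.0]
wrist_force: [-0.1, -1.0, 0.4]
opening: 0.401
time_s: 14.3
eef_pos: [0.4733, -0.2639, 0.0938]
eef_rot: [0.0, 1.0, 0.026, 0.0]
wrist_force: [-0.1, -0.7, 5.2]
opening: 0.125
time_s: 15.1
eef_pos: [0.4724, -0.263, 0.2023]
eef_rot: [-0.001, 0.998, 0.061, -0.001]
wrist_force: [-0.9, -0.0, -2.7]
opening: 0.128
t 15.1 pos [ 0.4724 -0.263   0.2023] yaw 7.0 open 0.128 F [-0.9 -0.  -2.7] q [-0.73  0.16  1.74 -0.    1.24 -0.85]
 shift in present tool axes [ 0.1122 -0.4255 -0.0073] in target axes [ 0.1123 -0.4255 -0.0077] turn [-0.0012  0.0011 -0.0002]
```

View pics/w10.png

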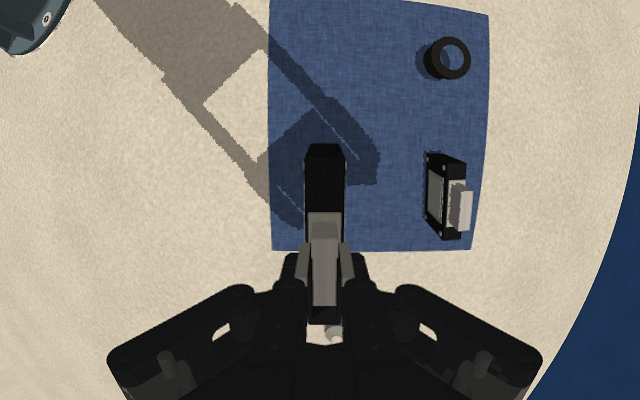

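```bash
python3 -m pendant '[[[0.004,-0.015,0,0,0,0,1],[0.008,-0.03,0,0,0,0,1],[0.008,-0.03,0,0,0,0,1],[0.008,-0.03,0,0,0,0,1],[0.008,-0.03,0,0,0,0,1],[0.008,-0.03,0,0,0,0,1],[0.008,-0.03,0,0,0,0,1],[0.008,-0.03,0,0,0,0,1],[0.008,-0.03,0,0,0,0,1],[0.008,-0.03,0,0,0,0,1]]]'; python3 -m pendant '[[[0.008,-0.03,0,0,0,0,1],[0.008,-0.03,0,0,0,0,1],[0.008,-0.03,0,0,0,0,1],[0.008,-0.03,0,0,0,0,1],[0.004,-0.018,0,0,0,0,1],[0,0,0,0,0,0,1],[0,0,0,0,0,0,1],[0,0,0,0,0,0,1]]]'; python3 - <<'E'
from h import *
go([.532,.173,.145],7)
E
```

```text
time_s: 16.15
eef_pos: [0.5126, 0.0309, 0.202]
eef_rot: [-0.0, 0.998, 0.061, -0.001]
wrist_force: [0.2, -0.5, -2.1]
opening: 0.121
time_s: 16.95
eef_pos: [0.5321, 0.1694, 0.2026]
eef_rot: [0.0, 0.998, 0.061, -0.001]
wrist_force: [-0.3, -0.1, -3.2]
opening: 0.122
t 16.95 pos [0.5321 0.1694 0.2026] yaw 7.0 open 0.122 F [-0.3 -0.1 -3.2] q [ 0.1   0.2   1.7  -0.    1.24 -0.03]
 shift in present tool axes [ 0.0004 -0.0036  0.0576] in target axes [ 0.0003 -0.0035  0.0576] turn [ 0.0002  0.0015 -0.0006]
```

```bash
python3 -m pendant '[[[0.0004,-0.0036,0.015,0,0,0,1],[0,0,0.02,0,0,0,1],[0,0,0.015,0,0,0,1],[0,0,0.008,0,0,0,1],[0,0,0,0,0,0,1],[0,0,0,0,0,0,1],[0,0,0,0,0,0,1]]]'; python3 - <<'E'
from h import *
go([.532,.173,.0998],7)
p,d=ctrl.camera("wrist");cv2.imwrite("pics/w11.png",p[:,:,::-1])
p,d=ctrl.camera("side");cv2.imwrite("pics/s11.png",cv2.resize(p[60:200,230:430,::-1],None,fx=4,fy=4,interpolation=cv2.INTER_CUBIC))
E
```

```text
time_s: 17.65
eef_pos: [0.5334, 0.1736, 0.1462]
eef_rot: [-0.0, 0.998, 0.061, 0.001]
wrist_force: [0.2, -0.6, -1.8]
opening: 0.127
t 17.65 pos [0.5334 0.1736 0.1462] yaw 7.0 open 0.127 F [ 0.2 -0.6 -1.8] q [ 0.1   0.27  1.74 -0.    1.13 -0.02]
 shift in present tool axes [-0.0015  0.0004  0.0464] in target axes [-0.0014  0.0004  0.0464] turn [ 0.     -0.0017 -0.0003]
```

View pics/w11.png

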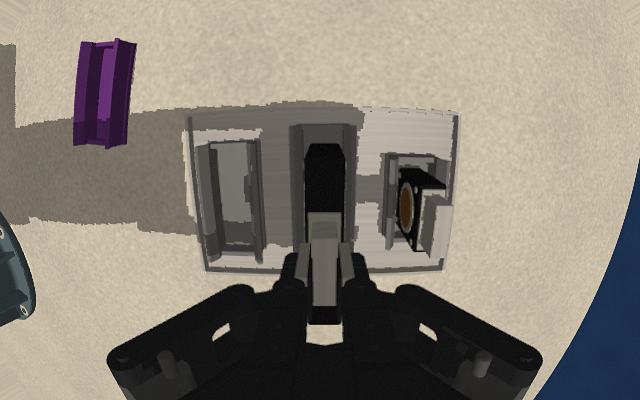

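View pics/s11.png

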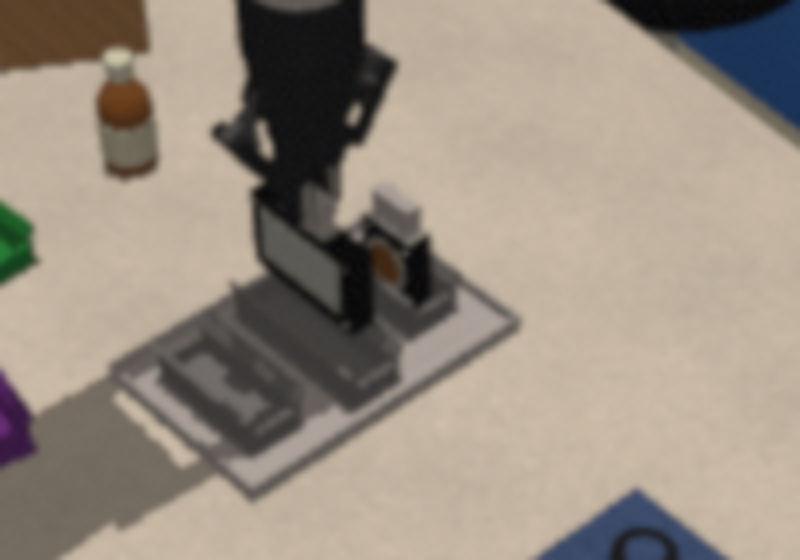

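```bash
python3 - <<'E'
from h import *
np.set_printoptions(precision=4,suppress=True)
c=ctrl.calibration("wrist")
for uv in ([291,126],[356,124]): print(uv,unw(c,uv,.039))
print("holder far tops pred",[projw(c,[.532-.062*np.sin(.122)+s*.021,.173+.062*np.cos(.122)+s*.0026,.039]) for s in(-1,1)])
for uv in ([308,144],[341,144]): print(uv,unw(c,uv,.0555))
E
```

```text
[291, 126] [0.5012 0.2326 0.039 ]
[356, 124] [0.5477 0.2398 0.039 ]
holder far tops pred [[np.float64(293.961967177471), np.float64(127.22072740035138)], [np.float64(352.4705513709659), np.float64(127.12284367693172)]]
[308, 144] [0.5156 0.2227 0.0555]
[341, 144] [0.5377 0.2254 0.0555]
```

```bash
python3 -m pendant '[[[-0.001,0,0.01,0,0,0,1],[0,0,0.01,0,0,0,1],[0,0,0.01,0,0,0,1],[0,0,0.01,0,0,0,1],[0,0,0,0,0,0,1],[0,0,0,0,0,0,1],[0,0,0,0,0,0,1]]]'; python3 - <<'E'
from h import *
go([.532,.173,.0998],7)
E
```

```text
time_s: 18.45
eef_pos: [0.532, 0.1735, 0.1056]
eef_rot: [-0.0, 0.998, 0.061, 0.0]
wrist_force: [-0.5, -0.2, -3.3]
opening: 0.131
t 18.45 pos [0.532  0.1735 0.1056] yaw 7.0 open 0.131 F [-0.5 -0.2 -3.3] q [ 0.1   0.33  1.76 -0.    1.05 -0.02]
 shift in present tool axes [-0.0001  0.0005  0.0058] in target axes [-0.0001  0.0005  0.0058] turn [ 0.     -0.0007 -0.0001]
```

```bash
python3 -m pendant '[[[0,0,0.003,0,0,0,1],[0,0,0.003,0,0,0,1],[0,0,0,0,0,0,1],[0,0,0,0,0,0,1],[0,0,0,0,0,0,1]]]'
```

```text
time_s: 18.95
eef_pos: [0.5323, 0.1735, 0.0998]
eef_rot: [-0.0, 0.998, 0.061, 0.001]
wrist_force: [-0.2, 0.8, 1.3]
opening: 0.126
```

```bash
python3 -m pendant '[[[0,0,0.0007,0,0,0,1],[0,0,0,0,0,0,1],[0,0,0,0,0,0,1]]]'; python3 -m pendant '[[[0,0,0,0,0,0,0.2],[0,0,0,0,0,0,0.2],[0,0,0,0,0,0,0.2],[0,0,0,0,0,0,0.2],[0,0,-0.01,0,0,0,0.2],[0,0,-0.02,0,0,0,0.2],[0,0,-0.03,0,0,0,0.2],[0,0,-0.045,0,0,-0.045,0.2],[0,0,0,0,0,0,0.2]]]'; python3 - <<'E'
from h import *
go([.590,-.254,.2],9.5)
p,d=ctrl.camera("side");cv2.imwrite("pics/s12.png",cv2.resize(p[60:200,230:430,::-1],None,fx=4,fy=4,interpolation=cv2.INTER_CUBIC))
E
```

```text
time_s: 19.25
eef_pos: [0.5324, 0.1736, 0.0998]
eef_rot: [-0.0, 0.998, 0.061, 0.001]
wrist_force: [-1.8, 0.5, 7.0]
opening: 0.125
time_s: 20.15
eef_pos: [0.5356, 0.174, 0.2112]
eef_rot: [-0.0, 0.996, 0.084, 0.006]
wrist_force: [1.5, 0.9, 0.5]
opening: 0.396
t 20.15 pos [0.5356 0.174  0.2112] yaw 9.6 open 0.396 F [1.5 0.9 0.5] q [ 0.1   0.19  1.69 -0.    1.25 -0.06]
 shift in present tool axes [-0.0182  0.431   0.0113] in target axes [-0.017   0.4311  0.0112] turn [ 0.0008 -0.0122  0.0025]
```

View pics/s12.png

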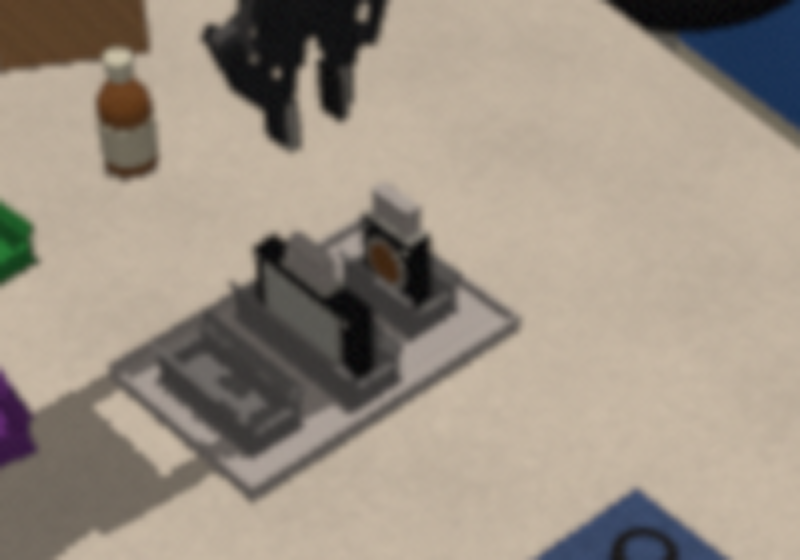

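The long cassette is seated at about (315,315), next to the short one. Now the medium.

```bash
python3 -m pendant '[[[-0.001,0.036,0,0,0,0,0.2],[-0.001,0.036,0,0,0,0,0.2],[-0.001,0.036,0,0,0,0,0.2],[-0.001,0.036,0,0,0,0,0.2],[-0.001,0.036,0,0,0,0,0.2],[-0.001,0.036,0,0,0,0,0.2],[-0.001,0.036,0,0,0,0,0.2],[-0.001,0.036,0,0,0,0,0.2],[-0.001,0.036,0,0,0,0,0.2],[-0.001,0.036,0,0,0,0,0.2]]]'; python3 -m pendant '[[[-0.003,0.036,0,0,0,0,0.2],[-0.003,0.035,0,0,0,0,0.2],[0,0,0,0,0,0,0.2],[0,0,0,0,0,0,0.2],[0,0,0,0,0,0,0.2]]]'; python3 - <<'E'
from h import *
np.set_printoptions(precision=4,suppress=True)
go([.590,-.2545,.125],9.5)
c=ctrl.calibration("wrist")
p,d=ctrl.camera("wrist");cv2.imwrite("pics/w13.png",p[:,:,::-1]);
print(projw(c,[.590,-.2545,.089]))
E
```

```text
time_s: 21.2
eef_pos: [0.5811, -0.1844, 0.2027]
eef_rot: [-0.0, 0.997, 0.083, -0.001]
wrist_force: [-0.1, -0.4, 0.4]
opening: 0.399
time_s: 21.7
eef_pos: [0.5871, -0.253, 0.2029]
eef_rot: [-0.001, 0.996, 0.084, -0.001]
wrist_force: [0.0, -0.5, -0.6]
opening: 0.4
t 21.7 pos [ 0.5871 -0.253   0.2029] yaw 9.6 open 0.4 F [ 0.  -0.5 -0.6] q [-0.59  0.37  1.48  0.    1.29 -0.76]
 shift in present tool axes [0.0026 0.0021 0.0779] in target axes [0.0026 0.002  0.0779] turn [-0.0014  0.001   0.0016]
[np.float64(328.6933147875785), np.float64(208.17666467269524)]
```

View pics/w13.png

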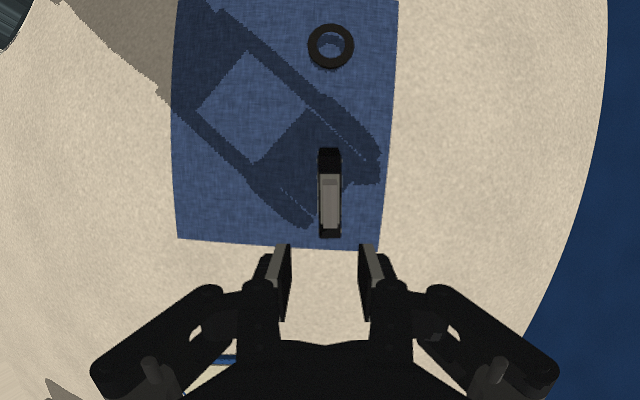

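```bash
python3 -m pendant '[[[0.003,0.002,0.02,0,0,0,0.2],[0,0,0.025,0,0,0,0.2],[0,0,0.025,0,0,0,0.2],[0,0,0.015,0,0,0,0.2],[0,0,0,0,0,0,0.2],[0,0,0,0,0,0,0.2]]]'; python3 - <<'E'
from h import *
np.set_printoptions(precision=4,suppress=True)
go([.590,-.2545,.093],9.5)
c=ctrl.calibration("wrist")
p,d=ctrl.camera("wrist");cv2.imwrite("pics/w14.png",p[:,:,::-1]);
print(projw(c,[.590,-.2545,.089]))
E
```

```text
time_s: 22.35
eef_pos: [0.5912, -0.2553, 0.1192]
eef_rot: [0.0, 0.996, 0.084, 0.0]
wrist_force: [0.3, -0.8, 0.2]
opening: 0.4
t 22.35 pos [ 0.5912 -0.2553  0.1192] yaw 9.6 open 0.4 F [ 0.3 -0.8  0.2] q [-0.59  0.47  1.52  0.    1.14 -0.76]
 shift in present tool axes [-0.0011 -0.001   0.0262] in target axes [-0.0011 -0.0009  0.0262] turn [ 0.0002 -0.0003  0.002 ]
[np.float64(323.76568898592166), np.float64(251.49131136729798)]
```

View pics/w14.png

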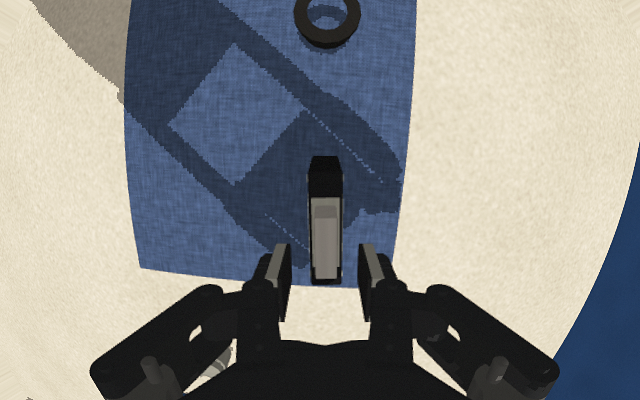

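```bash
python3 -m pendant '[[[0,-0.001,0.01,0,0,0,0.2],[0,0,0.01,0,0,0,0.2],[0,0,0.005,0,0,0,0.2],[0,0,0,0,0,0,0.2],[0,0,0,0,0,0,0.2]]]';python3 -m pendant '[[[0,0,0,0,0,0,1],[0,0,0,0,0,0,1],[0,0,0,0,0,0,1],[0,0,0,0,0,0,1],[0,0,0,0,0,0,1],[0,0,0,0,0,0,1]]]'; python3 -m pendant '[[[0,0,-0.005,0,0,0,1],[0,0,-0.015,0,0,0,1],[0,0,-0.025,0,0,0.045,1],[0,0,-0.03,0,0,0,1],[0,0,-0.025,0,0,0,1],[0,0,-0.01,0,0,0,1],[0,0,0,0,0,0,1],[0,0,0,0,0,0,1]]]'; python3 - <<'E'
from h import *
go([.4575,.164,.2],7)
p,d=ctrl.camera("wrist");cv2.imwrite("pics/w15.png",p[:,:,::-1])
E
```

```text
time_s: 22.9
eef_pos: [0.5905, -0.2547, 0.0933]
eef_rot: [-0.0, 0.997, 0.083, -0.0]
wrist_force: [1.2, 0.2, 0.0]
opening: 0.398
time_s: 23.5
eef_pos: [0.591, -0.255, 0.0941]
eef_rot: [0.0, 0.997, 0.083, 0.0]
wrist_force: [0.6, -0.6, 3.2]
opening: 0.123
time_s: 24.3
eef_pos: [0.59, -0.2543, 0.2025]
eef_rot: [-0.001, 0.998, 0.061, -0.001]
wrist_force: [-1.2, -0.6, -2.1]
opening: 0.128
t 24.3 pos [ 0.59   -0.2543  0.2025] yaw 7.0 open 0.128 F [-1.2 -0.6 -2.1] q [-0.59  0.38  1.47 -0.    1.29 -0.71]
 shift in present tool axes [-0.0806 -0.4313  0.0031] in target axes [-0.0805 -0.4313  0.0025] turn [-0.0012  0.0014 -0.0002]
```

View pics/w15.png

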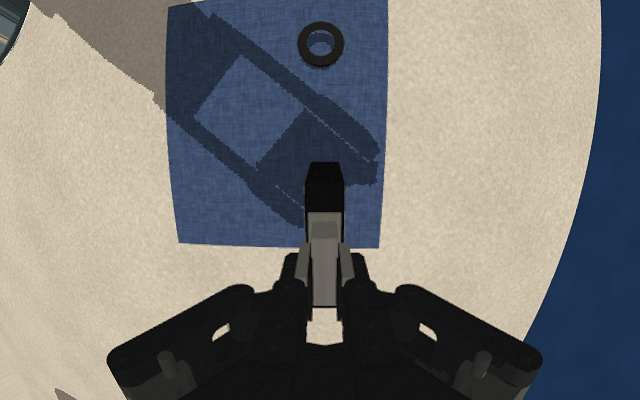

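```bash
python3 -m pendant '[[[-0.003,-0.015,0,0,0,0,1],[-0.006,-0.03,0,0,0,0,1],[-0.006,-0.03,0,0,0,0,1],[-0.006,-0.03,0,0,0,0,1],[-0.006,-0.03,0,0,0,0,1],[-0.006,-0.03,0,0,0,0,1],[-0.006,-0.03,0,0,0,0,1],[-0.006,-0.03,0,0,0,0,1],[-0.006,-0.03,0,0,0,0,1],[-0.006,-0.03,0,0,0,0,1]]]'; python3 -m pendant '[[[-0.006,-0.03,0,0,0,0,1],[-0.006,-0.03,0,0,0,0,1],[-0.005,-0.03,0,0,0,0,1],[-0.005,-0.03,0,0,0,0,1],[-0.003,-0.02,0,0,0,0,1],[0,0,0,0,0,0,1],[0,0,0,0,0,0,1],[0,0,0,0,0,0,1]]]'; python3 - <<'E'
from h import *
go([.4577,.1645,.145],7)
E
```

```text
time_s: 25.35
eef_pos: [0.4974, 0.0233, 0.2024]
eef_rot: [-0.0, 0.998, 0.061, -0.001]
wrist_force: [0.7, -0.4, -2.7]
opening: 0.119
time_s: 26.15
eef_pos: [0.4572, 0.1567, 0.2031]
eef_rot: [0.0, 0.998, 0.061, -0.0]
wrist_force: [1.0, 0.3, -3.1]
opening: 0.125
t 26.15 pos [0.4572 0.1567 0.2031] yaw 7.0 open 0.125 F [ 1.   0.3 -3.1] q [ 0.08  0.03  1.88 -0.    1.23 -0.04]
 shift in present tool axes [ 0.0015 -0.0077  0.0581] in target axes [ 0.0014 -0.0077  0.0581] turn [ 0.0003  0.0009 -0.0005]
```

```bash
python3 -m pendant '[[[0.001,-0.008,0.015,0,0,0,1],[0,0,0.02,0,0,0,1],[0,0,0.015,0,0,0,1],[0,0,0.008,0,0,0,1],[0,0,0,0,0,0,1],[0,0,0,0,0,0,1],[0,0,0,0,0,0,1]]]'; python3 - <<'E'
from h import *
go([.4577,.1645,.1],7)
p,d=ctrl.camera("wrist");cv2.imwrite("pics/w16.png",p[:,:,::-1])
p,d=ctrl.camera("side");cv2.imwrite("pics/s16.png",cv2.resize(p[60:200,230:430,::-1],None,fx=4,fy=4,interpolation=cv2.INTER_CUBIC))
E
```

```text
time_s: 26.85
eef_pos: [0.4583, 0.1651, 0.1465]
eef_rot: [-0.0, 0.998, 0.061, 0.001]
wrist_force: [0.1, 0.8, -2.8]
opening: 0.122
t 26.85 pos [0.4583 0.1651 0.1465] yaw 7.0 open 0.122 F [ 0.1  0.8 -2.8] q [ 0.1   0.12  1.92 -0.    1.1  -0.02]
 shift in present tool axes [-0.0008  0.0005  0.0465] in target axes [-0.0007  0.0005  0.0465] turn [ 0.0001 -0.0017 -0.0006]
```

View pics/w16.png

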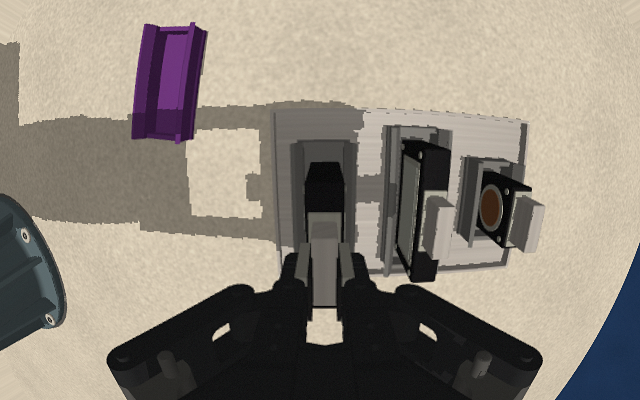

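View pics/s16.png

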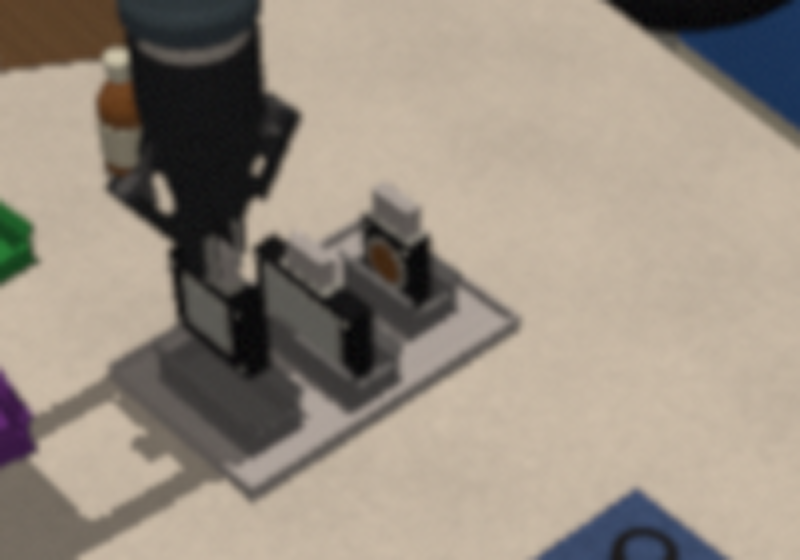

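```bash
python3 -m pendant '[[[0,0,0.01,0,0,0,1],[0,0,0.01,0,0,0,1],[0,0,0.01,0,0,0,1],[0,0,0.01,0,0,0,1],[0,0,0,0,0,0,1],[0,0,0,0,0,0,1],[0,0,0,0,0,0,1]]]';python3 -m pendant '[[[0,0,0.003,0,0,0,1],[0,0,0.003,0,0,0,1],[0,0,0,0,0,0,1],[0,0,0,0,0,0,1],[0,0,0,0,0,0,1]]]'
```

```text
time_s: 27.65
eef_pos: [0.4579, 0.1653, 0.1059]
eef_rot: [-0.0, 0.998, 0.061, 0.0]
wrist_force: [-0.3, -0.2, -1.7]
opening: 0.123
time_s: 28.15
eef_pos: [0.4582, 0.1653, 0.1001]
eef_rot: [-0.0, 0.998, 0.061, 0.001]
wrist_force: [0.8, 0.2, 3.1]
opening: 0.124
```

Contact came at the predicted height. I'll release, rise and back off so I can look.

```bash
python3 -m pendant '[[[0,0,0.0005,0,0,0,1],[0,0,0,0,0,0,1],[0,0,0,0,0,0,0.2],[0,0,0,0,0,0,0.2],[0,0,0,0,0,0,0.2],[0,0,0,0,0,0,0.2],[0,0,-0.01,0,0,0,0.2],[0,0,-0.02,0,0,0,0.2],[0,0,-0.03,0,0,0,0.2],[0,0,-0.045,0,0,0,0.2]]]'; python3 -m pendant '[[[0,0,-0.03,0,0,0,0.2],[0,0.03,0,0,0,0,0.2],[0,0.04,0,0,0,0,0.2],[0,0.04,0,0,0,0,0.2],[0,0.04,0,0,0,0,0.2],[0,0.04,0,0,0,0,0.2],[0,0.03,0,0,0,0,0.2],[0,0.03,0,0,0,0,0.2],[0,0,0,0,0,0,0.2],[0,0,0,0,0,0,0.2]]]'; python3 - <<'E'
from h import *
np.set_printoptions(precision=4,suppress=True)
r={}
for n in("top","side"):
    c=ctrl.calibration(n);p,d=ctrl.camera(n);r[n]=p
    X=cloud(c,d)
    for k,(x,y) in dict(short=(.607,.1825),long=(.532,.173),medium=(.4577,.1645)).items():
        s=(abs(X[...,0]-x)<.03)&(abs(X[...,1]-y)<.03)&(X[...,2]>.08)&(d>0)
        t=s&(X[...,2]>.088)
        rr=cv2.minAreaRect(X[t][:,:2].astype(np.float32)*1000)
        dx,dy=rr[0][0]/1000-x,rr[0][1]/1000-y;a=np.radians(7)
        print(n,k,"n",t.sum(),"ztop",np.percentile(X[s][:,2],[50,90]),np.round(rr[0],1),np.round(rr[1],1),round(rr[2],1),"local x,y mm",round(1000*(dx*np.cos(a)+dy*np.sin(a)),1),round(1000*(-dx*np.sin(a)+dy*np.cos(a)),1))
    if n=="top":
        m=(X[140:180,345:400,2]>.035);P=X[140:180,345:400][m];print("eyepiece",P.mean(0)[:2])
cv2.imwrite("pics/te.png",cv2.resize(r["top"][110:240,140:500,::-1],None,fx=2.2,fy=2.2,interpolation=cv2.INTER_CUBIC))
cv2.imwrite("pics/se.png",cv2.resize(r["side"][60:200,230:430,::-1],None,fx=4,fy=4,interpolation=cv2.INTER_CUBIC))
go([0,0,0],0)
E
```

```text
time_s: 29.15
eef_pos: [0.4558, 0.165, 0.2038]
eef_rot: [0.0, 0.998, 0.061, -0.002]
wrist_force: [0.7, 0.3, -0.5]
opening: 0.398
time_s: 30.15
eef_pos: [0.4879, -0.0832, 0.2345]
eef_rot: [-0.0, 0.998, 0.06, 0.0]
wrist_force: [-0.5, 1.0, -0.2]
opening: 0.401
top short n 70 ztop [0.0932 0.0964] [605.6 183.6] [12.8 36.6] 6.7 local x,y mm -1.3 1.3
top long n 70 ztop [0.0925 0.0968] [531.9 174.2] [12.2 35.6] 6.7 local x,y mm 0.0 1.2
top medium n 70 ztop [0.0934 0.0972] [458.3 166.3] [11.8 36.1] 6.4 local x,y mm 0.8 1.7
eyepiece [ 0.4707 -0.0737]
side short n 55 ztop [0.0903 0.0936] [604.8 180.8] [14.7 39.6] 5.3 local x,y mm -2.4 -1.4
side long n 54 ztop [0.0905 0.0945] [531.6 172.4] [14.9 37.9] 1.5 local x,y mm -0.4 -0.6
side medium n 58 ztop [0.091  0.0942] [457.6 163.8] [13.2 35.9] 4.9 local x,y mm -0.2 -0.7
t 30.25 pos [ 0.4878 -0.0821  0.2343] yaw 7.0 open 0.402 F [-0.3  0.1 -0.1] q [-0.41  0.02  1.83  0.    1.29 -0.53]
 shift in present tool axes [-0.4741 -0.141   0.2343] in target axes [-0.4878 -0.0821  0.2343] turn [-0.0004  0.      0.1226]
```

View pics/te.png

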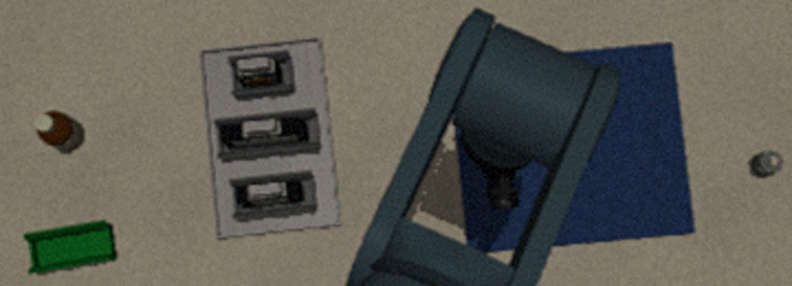

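View pics/se.png

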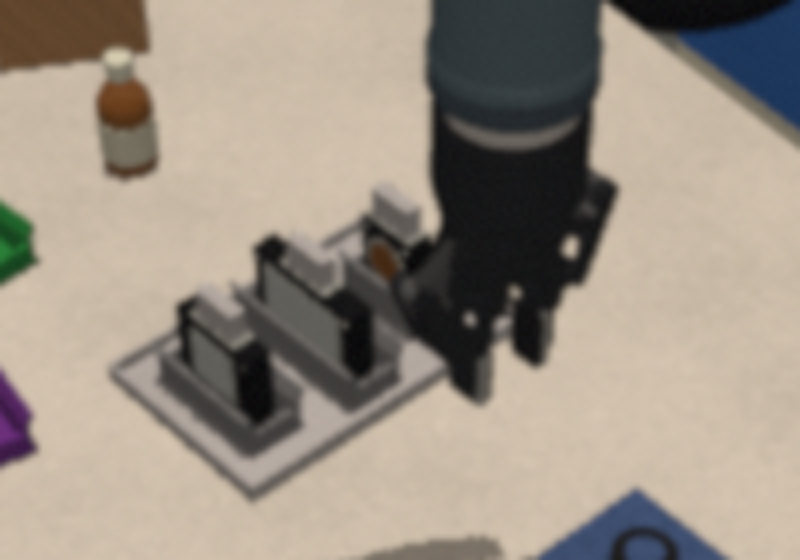

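```bash
python3 - <<'E'
from h import *
a=np.load("pics/side0.npz");p,d=ctrl.camera("side")
df=cv2.absdiff(a["p"],p).max(2)
print("eyepiece diff",np.median(df[190:214,381:400]),"objective",np.median(df[305:328,455:473]),"bottle",np.median(df[72:103,252:270]))
o=ctrl.get_obs();print(o["time_s"],abs(o["dq"]).max())
print(ctrl.hand_in())
E
```

```text
eyepiece diff 6.0 objective 11.0 bottle 10.0
30.3 0.004530796839479397
the job is handed in; nothing more can be done
None
```

I put all three cassettes in their own holders, lowered each until the wrist force showed contact with the slot floor, released them and backed the arm off. The job was handed in at 30.3 s of the allowed 88 s.

- **Position:** the last top and side views put each tab within about 2.5 mm of slot centre across and 2 mm along. The limits are 10 mm and 12 mm.
- **Seating and heading:** in the top view the tab tops read about 0.093–0.097 m, against 0.095 m expected when fully down. Headings there were 6.4–6.7° against the holders' 7°. The side view read the tab tops 2–3 mm lower. It also gave 1.5° for the long cassette, a coarse reading but still inside the 14° limit. Uprightness was judged by eye only; all three look vertical.
- **Bystanders:** the bottle and objective look unmoved in the pictures. In the last top view the arm covered the eyepiece, so that position reading was invalid. I checked it in the side view instead, where all three bystander regions differed from the first picture only at noise level.

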